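Fill the condiment caddy and hold it up level

ROBOT

A 6-joint arm with a two-finger parallel gripper is mounted at the origin on a cart in front of the work surface, level with it; the furniture and walls round the work are solid. World frame = base frame: x ahead of the robot, y to its left, z up, the work surface at z = 0. Lengths are in m, angles in rad, forces in N, time in s.
With the tool pointing down it reaches from about 0.375 to 0.9 m from the base axis. Payload 3.1 kg.
Tool frame: the origin (TCP) lies where the fingers leave the gripper's body, on its centre line; the fingertips stand 73 mm ahead of it and the grasp point (between the pads) lies 54 mm ahead of it; z points along the fingers, y is the line along which they close (so a half turn about z gives the same grasp; the last joint's range is limited). The gripper opens to 85 mm and grips with 20 to 120 N. Pads are 22 mm wide; open, the fingers measure 114 mm over their backs; the gripper's body (76 mm by 85 mm) begins 54 mm behind the grasp point. The pads swing forward as they close: fully open they stand 13 mm farther back than shut.
Start: joints at [0.975, 0.527, 1.433, -0, 1.181, -0.178], TCP at [0.254, 0.571, 0.304] pointing down, gripper open.
Joint ranges: [-3.08, 3.08], [-0.75, 2.2], [0.22, 2.44], [-1.43, 4.57], [0, 2.65], [-2.85, 2.85]. Speed limits (rad/s): [2.79, 2.79, 3.14, 3.14, 3.14, 3.14].

INTERFACE

Orientations are given as a unit quaternion [x, y, z, w].
In Python, from station import manip gives the robot as it stands.
- The arm moves only by the shell command python3 -m crank 'ROWS' [FORCE]. ROWS is JSON, a list of rows, each an object with "dp": the shift along the tool's x, y, z normalised to -1 to 1, where 1 is 50 cm, a list of three; "delta_rot": the turn, a rotation vector about the tool's x, y, z normalised to -1 to 1, where 1 is 2 pi rad, a list of three; "fingers": the opening, from -1 (shut) to 1 (fully open). A call has 1 to 12 rows; each row shifts and turns the commanded pose from where the row before left it, along the tool's axes as they then stand; what a row does not reach is not made up. A row lasts 1/12 s, in which the tool goes at most 41.7 mm and 7.16 degrees, less where a joint would pass 70% of its speed; a pose out of reach is approached as far as the arm can. A call with a number of a shift or a turn outside -1 to 1 is refused whole. A call with a gripper value outside its range is refused whole. The fingers move at their own pace and stop on an object; FORCE is the grip in N (left out, the last holds). Time passes only in rows, so rows that do not move let the fingers close. It gives the time, the measured TCP pose, the force, the opening and the grip force at its end, in the units of the state.
- manip.sense(): the state, without advancing time (a new reading comes with each control period).
- manip.snapshot(name): name is "scene" or "top"; returns (picture, depth): 384x512x3 uint8, red, green, blue; 384x512 float32, m along the optical axis (not along the pixel's ray), 0 where there is no reading.
- manip.camera_model(name): a dict with "fx", "fy", "cx", "cy" (pixels), "k1" (the pictures are not rectified: a ray, as slopes to the right and down, at radius r is drawn at 1 + k1 r^2 times it, then the intrinsics apply), "origin" and "attitude" of the camera in the world. Camera axes: x right, y up, looking along -z (the intrinsics and any distortion apply to the point x, -y, -z); pixel columns grow to the right and rows downward; lengths in m; the calibration is good to about 2 mm. A picture is of the moment at which its call begins. camera_model takes no time and is no camera call.
- manip.sign_off(): hands the job in; it is judged then, once.
The state is a dict: "t": time; "q": joint angles; "qd": joint speeds; "tau": joint torques, N m; "tcp_pos": TCP position; "tool_rot": TCP orientation; "force": force on the tool from outside, world axes, zero at the start; "ft_torque": the same for the moment, N m; "finger_gap": opening from 0.0 (shut) to 1.0 (fully open); "gripper_force": force on a finger pad.
Only numpy, scipy, OpenCV 4.12 (cv2) and the standard library are available. Lean on these libraries where they do the work, as an engineer would, in place of code of your own. Each camera call takes 0.05 s, during which the arm holds its last target. There are 200 camera calls.

TASK

Stand the loose spice jar upright in the empty well of the wooden condiment caddy and let go of it; then take the caddy by its wooden grip, lift it straight up about a hand's breadth (10 cm) clear of the worktop, and keep holding it there, level and still, with both spice jars standing in their wells. Finish while holding it in the air: do not put it down or let go. Leave the flat tin and the gold-lidded jar where they stand.

Things in the scene. Friction and masses are not known exactly. Their poses are not given: they have to be found in the camera images.
- caddy: Loose wooden condiment caddy, about 0.35 kg empty. Origin: centre of its underside; y along its length. Base slab 84 (x) x 240 (y) mm, 10 mm high. Two square wells, walls 6 mm thick with tops at z = 31 mm, at y = -80 mm (empty) and y = +80 mm (spice jar in it). In the middle a post (18 x 30 mm) carries the grip. Its length runs left-right at the start, within 0.3 rad.
- caddy_base (a point): Centre of the underside of the caddy; on the worktop it is at height 0. Wall cabinets overhang the back of the worktop (beyond x = 0.58 m, from about 0.5 m up): keep the wrist in front of them; the grip of the caddy stands 178 mm high, so carry things over or round it.
- caddy_handle (a point): Centre of the dark wooden grip of the caddy, 160 mm above the underside: an upright paddle 18 mm thick (caddy x), 74 mm long (caddy y), 36 mm high. Pinch it from above across the thickness, in the middle. Axes as those of the caddy. The loaded caddy weighs 0.45 to 0.75 kg, nearly balanced about the grip.
- empty_well (a point): Centre of the floor of the empty well of the caddy (10 mm above the underside; 60 x 60 mm inside, walls rise 21 mm above this floor). Axes as the caddy's.
- loose_jar_mid (a point): Centre of the loose spice jar, half-way up: round, 44 mm diameter, 105 mm tall, dark cap, green label, about 0.13 kg, upright on the worktop; the point is 52 mm above its foot. Grip it across its diameter, from any side, 20 to 30 mm above this point, so that the palm of the gripper stays clear of its cap and the fingers clear of the walls of the well.
- caddy_jar_mid (a point): Centre of the spice jar already in the caddy, half-way up: just like the loose one, 44 mm diameter, 105 mm tall; the point is 52 mm above its foot.
- flat_tin_mid (a point): Centre of the flat round food tin with a blue-green label, half-way up: 86 mm diameter, 40 mm tall, standing on the worktop (bystander).
- gold_jar_mid (a point): Centre of the small glass jar with a gold lid, half-way up: 64 mm diameter, 82 mm tall, standing on the worktop (bystander).
- flat_tin: The same flat tin; its origin is the centre of its underside.
- gold_jar: The same gold-lidded jar; its origin is the centre of its underside.
- loose_jar: The same loose spice jar; its origin is the centre of its underside.
- caddy_jar: The same spice jar in the caddy; its origin is the centre of its underside.
There are look-alikes about, which are no part of the job. What is shaped like the loose_jar but pink or purple is not meant. What is shaped like the gold_jar but purple is not meant.

How it is judged:
By the outcome, as a careful person would: the job done as asked, in the order asked, and still so for the second after the job is handed in, while the arm keeps its last pose, push and grip.
It also fails if it takes over 58 s, if anything falls off the work surface, if the arm or the gripper's body presses on something with over 40 N, if the wrist force passes 120 N, or if a joint passes its speed limit or range.

## Working session

There is one attempt and no reset: what is moved stays moved. The work goes in short steps, Python scripts to look and compute and a shell command to move; the robot and the scene stay as the last step left them, time stands still between calls to the robot, and variables do not carry over. Pictures are saved under pics/ and viewed, at most 10 in all, crops included, and the job is handed in when it is done.

```bash
mkdir -p pics; cat > h.py <<'E'
import numpy as np, cv2
from scipy.spatial.transform import Rotation as R
from station import manip
def snap(n,f=None):
    p,d=manip.snapshot(n)
    if f: cv2.imwrite('pics/'+f,p[:,:,::-1])
    return p,d
def rotm(a):
    a=np.array(a,float)
    return a if a.shape==(3,3) else R.from_quat(a).as_matrix()
def ray(n,u,v):
    c=manip.camera_model(n)
    x=(np.asarray(u,float)-c['cx'])/c['fx'];y=(np.asarray(v,float)-c['cy'])/c['fy']
    a,b=x.copy(),y.copy()
    for _ in range(20):
        s=1+c['k1']*(a*a+b*b);a,b=x/s,y/s
    d=np.stack([a,-b,-np.ones_like(a)],-1)
    return np.array(c['origin']),d@rotm(c['attitude']).T
def plane(n,u,v,z):
    o,d=ray(n,u,v);return o+d*((z-o[2])/d[...,2])[...,None]
def pts(n,d):
    v,u=np.mgrid[:384,:512];o,r=ray(n,u,v);return o+r*d[...,None]
E
python3 - <<'E'
from h import *
print(manip.sense());
for n in('scene','top'):
    print(n,manip.camera_model(n)); p,d=snap(n,n+'0.png'); print((d>0).mean())
E
```

```text
{'t': 0.0, 'q': array([ 9.74455661e-01,  5.28477394e-01,  1.43392582e+00, -1.02339810e-05,
        1.18142589e+00, -1.78483502e-01]), 'qd': array([-0.00161941, -0.00121567, -0.00018315, -0.00043796, -0.00049117,
       -0.00070078]), 'tau': array([-5.72706467e-04, -4.42350233e+01, -1.78021663e+01, -2.42310425e-04,
        8.48575757e-03, -2.93422119e-06]), 'tcp_pos': array([0.25326282, 0.57075504, 0.30291908]), 'tool_rot': array([ 2.07409865e-01,  9.78253493e-01, -1.03714086e-03, -4.18077090e-04]), 'force': array([0.18636235, 0.21612294, 0.24642594]), 'ft_torque': array([-0.02163415, -0.02581238, -0.06556059]), 'gripper_force': 0.0, 'finger_gap': 0.9974555536579571}
scene {'fx': 432.33850250598886, 'fy': 432.33850250598886, 'cx': 257.7409685832473, 'cy': 188.04573254408547, 'k1': 0.012901835570209437, 'origin': array([-0.20510195, -0.96217458,  1.03137528]), 'attitude': array([ 0.41999506, -0.13492084, -0.26349776,  0.85788662])}
0.9939982096354166
top {'fx': 383.10935694875405, 'fy': 383.10935694875405, 'cx': 256.94408985607146, 'cy': 191.46225142052873, 'k1': 0.03779246648539468, 'origin': array([0.28429767, 0.00174305, 1.27320698]), 'attitude': array([-0.05410792,  0.05217645,  0.7079848 , -0.70221612])}
0.9960276285807291
```

View pics/scene0.png

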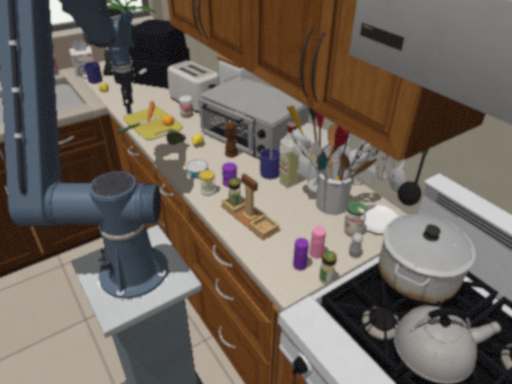

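View pics/top0.png

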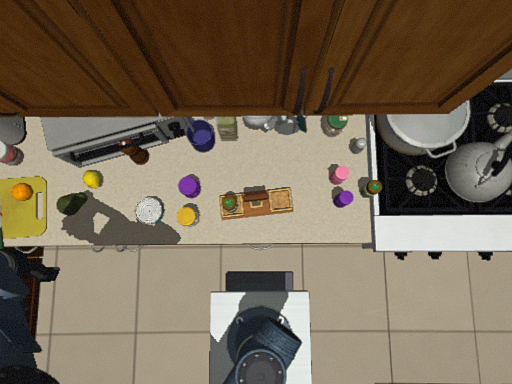

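The scene view shows the caddy near (250,212), with its jar at (234,190) and the loose jar at (328,265). In the top view, the caddy spans (221–292, 202), its jar is at (229,203), the grip at (256,196), the empty well at (283,200) and the loose jar at (374,187). The tin is at (149,210), the gold jar at (187,215), and the purple and pink look-alikes are at (343,198), (341,174) and (189,185).

```bash
python3 - <<'E'
from h import *
p,d=snap('top'); P=pts('top',d)
cv2.imwrite('pics/c1.png',cv2.resize(np.hstack([p[165:235,205:305],p[150:220,320:400]]),None,fx=4,fy=4,interpolation=cv2.INTER_CUBIC)[:,:,::-1])
z=P[...,2]
def rep(name,u0,u1,v0,v1,z0,z1):
    m=np.zeros(z.shape,bool);m[v0:v1,u0:u1]=1;m&=(z>z0)&(z<z1)
    q=P[m]; v,u=np.nonzero(m)
    print(name,m.sum(),q.mean(0).round(4),cv2.minAreaRect((q[:,:2]*1000).astype(np.float32)) if m.sum()>4 else '', 'px',u.min() if m.sum() else '',u.max() if m.sum() else '',v.min() if m.sum() else '',v.max() if m.sum() else '')
rep('loosetop',360,390,175,200,.09,.13)
rep('caddyjar top',218,242,190,215,.10,.14)
rep('handle',238,275,185,210,.16,.2)
rep('slab',215,300,180,225,.006,.035)
rep('walls right',265,300,180,225,.022,.04)
rep('purple',333,356,186,210,.09,.13)
rep('pink',328,352,163,186,.09,.13)
rep('smallthing',352,368,135,155,.03,.15)
print(np.median(z[225:235,300:360]), z[180:200,370:376].max())
E
```

```text
loosetop 170 [ 0.4739 -0.3564  0.1039] ((474.1442565917969, -357.6589660644531), (41.83806228637695, 41.48200225830078), 10.21025276184082) px 367 381 180 194
caddyjar top 167 [0.4263 0.0924 0.114 ] ((426.8603515625, 92.82337951660156), (40.40096664428711, 42.405517578125), 2.1935253143310547) px 221 235 196 209
handle 165 [0.4359 0.0098 0.1757] ((436.776611328125, 9.907997131347656), (18.58320426940918, 71.38555145263672), 6.0529375076293945) px 243 267 192 201
slab 1279 [ 0.4336 -0.0036  0.0152] ((439.6901550292969, 6.1059112548828125), (122.7707290649414, 247.08502197265625), 6.2025933265686035) px 219 295 180 220
walls right 159 [ 0.4461 -0.07    0.0295] ((445.6105041503906, -69.37722778320312), (72.0442886352539, 72.10826110839844), 6.67304801940918) px 268 291 188 211
purple 174 [ 0.4417 -0.2692  0.1039] ((442.48590087890625, -269.6144104003906), (43.1263313293457, 41.59038543701172), 1.9917939901351929) px 339 353 190 204
pink 171 [ 0.5179 -0.2592  0.1038] ((519.3695068359375, -259.55059814453125), (42.38323211669922, 42.000667572021484), 69.29885864257812) px 335 349 166 180
smallthing 171 [ 0.6148 -0.3259  0.0681] ((617.349853515625, -329.2945251464844), (37.69221115112305, 37.9541130065918), 0.42968299984931946) px 352 366 138 153
-0.000529519264510725 1.2732069819678073
```

View pics/c1.png

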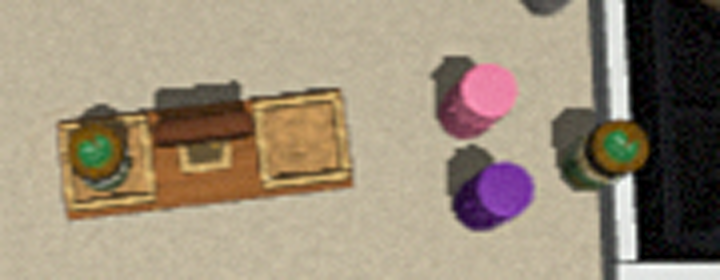

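```bash
cat >> h.py <<'E'
def tgt(g,yaw,tilt):
    "TCP position, attitude for grasp point g, closing line at yaw, body leaning tilt towards -tool x"
    c,s=np.cos(yaw),np.sin(yaw)
    A=R.from_matrix(np.array([[-s,c,0],[c,s,0],[0,0,-1]]).T)*R.from_rotvec([0,tilt,0])
    return np.array(g)-A.apply([0,0,.054]),A
def delta(g,yaw,tilt):
    s=manip.sense();B=R.from_quat(s['tool_rot']);p,A=tgt(g,yaw,tilt)
    rv=(B.inv()*A).as_rotvec()
    print('pos',np.round(s['tcp_pos'],4),'want',p.round(4),'t',round(s['t'],2),'gap',round(s['finger_gap'],3),'F',np.round(s['force'],1))
    print('dp first(now axes)',(B.inv().apply(p-s['tcp_pos'])/.5).round(4),'dp after turn',(A.inv().apply(p-s['tcp_pos'])/.5).round(4),'rot',(rv/2/np.pi).round(4),'deg',np.degrees(rv).round(2))
E
python3 - <<'E'
from h import *
delta([.45,.45,.25],.113,0)
E
python3 -m crank '[{"dp":[0,0,0],"delta_rot":[0,0,0.0183],"fingers":1},{"dp":[0,0,0],"delta_rot":[0,0,0.0183],"fingers":1},{"dp":[0,0,0],"delta_rot":[0,0,0.0183],"fingers":1},{"dp":[0,0,0],"delta_rot":[0,0,0.0183],"fingers":1},{"dp":[0,0,0],"delta_rot":[0,0,0.0183],"fingers":1},{"dp":[0,0,0],"delta_rot":[0,0,0.0183],"fingers":1},{"dp":[0,0,0],"delta_rot":[0,0,0.0183],"fingers":1},{"dp":[0,0,0],"delta_rot":[0,0,0.0183],"fingers":1},{"dp":[0,0,0],"delta_rot":[0,0,0.0183],"fingers":1}]' 30
python3 - <<'E'
from h import *
delta([.45,.45,.25],.113,0)
delta([.474,-.3565,.20],.113,0)
E
```

```text
pos [0.2533 0.5709 0.3031] want [0.45  0.45  0.304] t 0.15 gap 1.004 F [-0.3  0.   1. ]
dp first(now axes) [-0.4576 -0.0614 -0.0017] dp after turn [-0.2846  0.3636 -0.0017] rot [-3.000e-04  1.000e-04  1.655e-01] deg [-9.000e-02  3.000e-02  5.959e+01]
t: 0.9
tcp_pos: [0.2534, 0.571, 0.3035]
tool_rot: [0.666, 0.746, -0.0, 0.0]
force: [-0.8, -0.2, 0.4]
finger_gap: 0.998
gripper_force: 0.0
pos [0.2534 0.571  0.3035] want [0.45  0.45  0.304] t 0.9 gap 0.998 F [-0.8 -0.2  0.4]
dp first(now axes) [-0.2846  0.3635 -0.001 ] dp after turn [-0.2849  0.3633 -0.001 ] rot [-0.0001  0.0001 -0.0001] deg [-0.04  0.04 -0.03]
pos [0.2534 0.571  0.3035] want [ 0.474  -0.3565  0.254 ] t 0.9 gap 0.998 F [-0.8 -0.2  0.4]
dp first(now axes) [-1.8928  0.2304  0.1002] dp after turn [-1.893   0.2292  0.099 ] rot [-0.0001  0.0001 -0.0001] deg [-0.04  0.04 -0.03]
```

```bash
python3 -m crank '[{"dp":[-0.0407,0.052,0],"delta_rot":[0,0,0],"fingers":1},{"dp":[-0.0407,0.052,0],"delta_rot":[0,0,0],"fingers":1},{"dp":[-0.0407,0.052,0],"delta_rot":[0,0,0],"fingers":1},{"dp":[-0.0407,0.052,0],"delta_rot":[0,0,0],"fingers":1},{"dp":[-0.0407,0.052,0],"delta_rot":[0,0,0],"fingers":1},{"dp":[-0.0407,0.052,0],"delta_rot":[0,0,0],"fingers":1},{"dp":[-0.0407,0.052,0],"delta_rot":[0,0,0],"fingers":1},{"dp":[-0.067,-0.0055,0],"delta_rot":[0,0,0],"fingers":1},{"dp":[-0.067,-0.0055,0],"delta_rot":[0,0,0],"fingers":1},{"dp":[-0.067,-0.0055,0],"delta_rot":[0,0,0],"fingers":1},{"dp":[-0.067,-0.0055,0],"delta_rot":[0,0,0],"fingers":1},{"dp":[-0.067,-0.0055,0],"delta_rot":[0,0,0],"fingers":1}]' | tail -6
python3 -m crank '[{"dp":[-0.067,-0.0055,0],"delta_rot":[0,0,0],"fingers":1},{"dp":[-0.067,-0.0055,0],"delta_rot":[0,0,0],"fingers":1},{"dp":[-0.067,-0.0055,0],"delta_rot":[0,0,0],"fingers":1},{"dp":[-0.067,-0.0055,0],"delta_rot":[0,0,0],"fingers":1},{"dp":[-0.067,-0.0055,0],"delta_rot":[0,0,0],"fingers":1},{"dp":[-0.067,-0.0055,0],"delta_rot":[0,0,0],"fingers":1},{"dp":[-0.067,-0.0055,0],"delta_rot":[0,0,0],"fingers":1},{"dp":[-0.067,-0.0055,0],"delta_rot":[0,0,0],"fingers":1},{"dp":[-0.067,-0.0055,0],"delta_rot":[0,0,0],"fingers":1},{"dp":[-0.067,-0.0055,0],"delta_rot":[0,0,0],"fingers":1},{"dp":[-0.067,-0.0055,0],"delta_rot":[0,0,0],"fingers":1},{"dp":[-0.067,-0.0055,0],"delta_rot":[0,0,0],"fingers":1}]' | tail -6
python3 -m crank '[{"dp":[-0.067,-0.0055,0],"delta_rot":[0,0,0],"fingers":1},{"dp":[-0.067,-0.0055,0],"delta_rot":[0,0,0],"fingers":1},{"dp":[-0.067,-0.0055,0],"delta_rot":[0,0,0],"fingers":1},{"dp":[-0.067,-0.0055,0],"delta_rot":[0,0,0],"fingers":1},{"dp":[-0.067,-0.0055,0],"delta_rot":[0,0,0],"fingers":1},{"dp":[-0.067,-0.0055,0],"delta_rot":[0,0,0],"fingers":1},{"dp":[-0.067,-0.0055,0],"delta_rot":[0,0,0],"fingers":1},{"dp":[0,0,0],"delta_rot":[0,0.014,0],"fingers":1},{"dp":[0,0,0],"delta_rot":[0,0.014,0],"fingers":1},{"dp":[0,0,0],"delta_rot":[0,0.014,0],"fingers":1},{"dp":[0,0,0],"delta_rot":[0,0,0],"fingers":1},{"dp":[0,0,0],"delta_rot":[0,0,0],"fingers":1}]' | tail -6
python3 - <<'E'
from h import *
delta([.474,-.3565,.20],.113,.262)
delta([.474,-.3565,.077],.113,.262)
print(manip.sense()['q'])
p,d=snap('scene')
q=pts('scene',d);z=q[...,2]
m=(z>.085)&(z<.11)&(abs(q[...,0]-.474)<.05)&(abs(q[...,1]+.357)<.05)
print(m.sum(),q[m].mean(0),cv2.minAreaRect((q[m][:,:2]*1000).astype(np.float32)))
cv2.imwrite('pics/s1.png',cv2.resize(p[150:330,230:430],None,fx=3,fy=3)[:,:,::-1])
E
```

```text
t: 1.9
tcp_pos: [0.4568, 0.2817, 0.3036]
tool_rot: [0.664, 0.748, -0.0, -0.0]
force: [-0.1, 0.2, 0.9]
finger_gap: 1.003
gripper_force: 0.0
t: 2.9
tcp_pos: [0.4714, -0.1214, 0.3038]
tool_rot: [0.664, 0.748, 0.0, -0.0]
force: [0.9, -0.6, -0.4]
finger_gap: 1.003
gripper_force: 0.0
t: 3.9
tcp_pos: [0.48, -0.3556, 0.303]
tool_rot: [0.659, 0.741, 0.087, -0.098]
force: [-0.4, 0.3, 0.1]
finger_gap: 0.997
gripper_force: 0.0
pos [ 0.48   -0.3556  0.303 ] want [ 0.4756 -0.3704  0.2522] t 3.9 gap 0.997 F [-0.4  0.3  0.1]
dp first(now axes) [-0.0538 -0.0122  0.0908] dp after turn [-0.0538 -0.0122  0.0909] rot [-0.0003 -0.0002  0.0006] deg [-0.11 -0.06  0.21]
pos [ 0.48   -0.3556  0.303 ] want [ 0.4756 -0.3704  0.1292] t 3.9 gap 0.997 F [-0.4  0.3  0.1]
dp first(now axes) [-0.1178 -0.012   0.3284] dp after turn [-0.1175 -0.0122  0.3285] rot [-0.0003 -0.0002  0.0006] deg [-0.11 -0.06  0.21]
[-0.87852774  0.55561872  1.40485295  0.14323336  1.40553324 -1.03492656]
197 [ 0.4667244  -0.36435174  0.10133622] ((470.50091552734375, -361.3149719238281), (48.23188781738281, 41.82753372192383), 22.88752555847168)
```

View pics/s1.png

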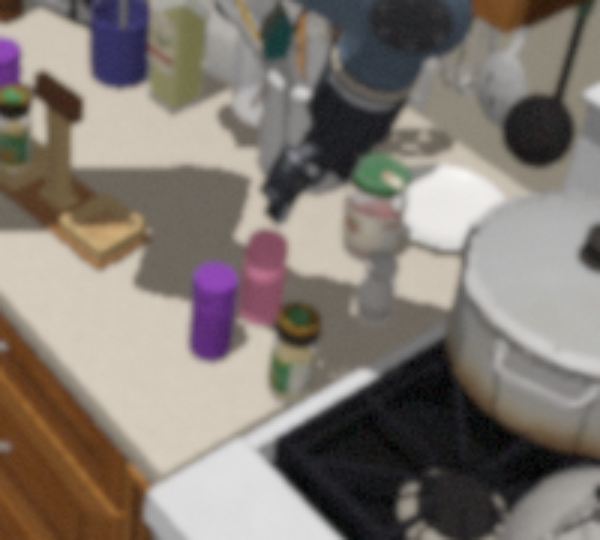

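The crop shows the loose jar upright at (295,350) with the gripper above and behind it, and nothing in the way between them. I'll align and descend.

```bash
python3 -m crank '[{"dp":[-0.0285,-0.007,0.0455],"delta_rot":[0,0,0],"fingers":1},{"dp":[-0.0285,-0.007,0.0455],"delta_rot":[0,0,0],"fingers":1},{"dp":[-0.0107,0,0.0396],"delta_rot":[0,0,0],"fingers":1},{"dp":[-0.0107,0,0.0396],"delta_rot":[0,0,0],"fingers":1},{"dp":[-0.0107,0,0.0396],"delta_rot":[0,0,0],"fingers":1},{"dp":[-0.0107,0,0.0396],"delta_rot":[0,0,0],"fingers":1},{"dp":[-0.0107,0,0.0396],"delta_rot":[0,0,0],"fingers":1},{"dp":[-0.0107,0,0.0396],"delta_rot":[0,0,0],"fingers":1},{"dp":[0,0,0],"delta_rot":[0,0,0],"fingers":1},{"dp":[0,0,0],"delta_rot":[0,0,0],"fingers":1}]'|tail -6
python3 - <<'E'
from h import *
delta([.473,-.358,.078],.113,.262)
E
```

```text
t: 4.78
tcp_pos: [0.475, -0.3699, 0.1292]
tool_rot: [0.658, 0.741, 0.087, -0.099]
force: [0.5, -0.9, -0.6]
finger_gap: 1.001
gripper_force: 0.0
pos [ 0.475  -0.3699  0.1292] want [ 0.4746 -0.3719  0.1302] t 4.78 gap 1.001 F [ 0.5 -0.9 -0.6]
dp first(now axes) [-0.0032 -0.0014 -0.0029] dp after turn [-0.0032 -0.0014 -0.0029] rot [-0.0005 -0.0005  0.0009] deg [-0.17 -0.19  0.34]
```

Close at 30 N and then lift; the commanded position is good enough.

```bash
python3 -m crank '[{"dp":[-0.003,-0.001,-0.003],"delta_rot":[0,0,0],"fingers":1},{"dp":[0,0,0],"delta_rot":[0,0,0],"fingers":-1},{"dp":[0,0,0],"delta_rot":[0,0,0],"fingers":-1},{"dp":[0,0,0],"delta_rot":[0,0,0],"fingers":-1},{"dp":[0,0,0],"delta_rot":[0,0,0],"fingers":-1},{"dp":[0,0,0],"delta_rot":[0,0,0],"fingers":-1},{"dp":[0,0,0],"delta_rot":[0,0,0],"fingers":-1},{"dp":[0,0,0],"delta_rot":[0,0,0],"fingers":-1},{"dp":[0,0,0],"delta_rot":[0,0,0],"fingers":-1}]' 35
python3 -m crank '[{"dp":[0.005,0,-0.02],"delta_rot":[0,0,0],"fingers":-1},{"dp":[0.0107,0,-0.0396],"delta_rot":[0,0,0],"fingers":-1},{"dp":[0.0107,0,-0.0396],"delta_rot":[0,0,0],"fingers":-1},{"dp":[0.0107,0,-0.0396],"delta_rot":[0,0,0],"fingers":-1},{"dp":[0.0107,0,-0.0396],"delta_rot":[0,0,0],"fingers":-1},{"dp":[0.0107,0,-0.0396],"delta_rot":[0,0,0],"fingers":-1},{"dp":[0.0107,0,-0.0396],"delta_rot":[0,0,0],"fingers":-1},{"dp":[0.0107,0,-0.0396],"delta_rot":[0,0,0],"fingers":-1},{"dp":[0,0,0],"delta_rot":[0,0,0],"fingers":-1}]'
python3 - <<'E'
from h import *
delta([.4455,-.0695,.237],.113,.262)
E
```

```text
t: 5.53
tcp_pos: [0.4753, -0.3736, 0.1317]
tool_rot: [0.658, 0.741, 0.087, -0.098]
force: [-0.1, -0.0, 6.5]
finger_gap: 0.505
gripper_force: 35.3
t: 6.28
tcp_pos: [0.476, -0.3746, 0.2886]
tool_rot: [0.658, 0.742, 0.087, -0.094]
force: [1.5, -0.6, -0.4]
finger_gap: 0.504
gripper_force: 36.0
pos [ 0.476  -0.3746  0.2886] want [ 0.4471 -0.0834  0.2892] t 6.28 gap 0.504 F [ 1.5 -0.6 -0.4]
dp first(now axes) [0.5661 0.0113 0.1479] dp after turn [0.5655 0.0082 0.1506] rot [0.0004 0.0008 0.001 ] deg [0.16 0.28 0.35]
```

```bash
python3 -m crank '[{"dp":[0.0566,0.001,0.0149],"delta_rot":[0,0,0],"fingers":-1},{"dp":[0.0566,0.001,0.0149],"delta_rot":[0,0,0],"fingers":-1},{"dp":[0.0566,0.001,0.0149],"delta_rot":[0,0,0],"fingers":-1},{"dp":[0.0566,0.001,0.0149],"delta_rot":[0,0,0],"fingers":-1},{"dp":[0.0566,0.001,0.0149],"delta_rot":[0,0,0],"fingers":-1},{"dp":[0.0566,0.001,0.0149],"delta_rot":[0,0,0],"fingers":-1},{"dp":[0.0566,0.001,0.0149],"delta_rot":[0,0,0],"fingers":-1},{"dp":[0.0566,0.001,0.0149],"delta_rot":[0,0,0],"fingers":-1},{"dp":[0.0566,0.001,0.0149],"delta_rot":[0,0,0],"fingers":-1},{"dp":[0.0566,0.001,0.0149],"delta_rot":[0,0,0],"fingers":-1},{"dp":[0,0,0],"delta_rot":[0,0,0],"fingers":-1},{"dp":[0,0,0],"delta_rot":[0,0,0],"fingers":-1}]'
python3 - <<'E'
from h import *
delta([.4455,-.0695,.237],.113,.262)
delta([.4455,-.0695,.094],.113,.262)
p,d=snap('scene')
q=pts('scene',d);z=q[...,2]
cv2.imwrite('pics/s2.png',cv2.resize(p[100:250,180:330],None,fx=4,fy=4)[:,:,::-1])
def rep(n,z0,z1,c,r,q=q):
    m=(z>z0)&(z<z1)&(np.hypot(q[...,0]-c[0],q[...,1]-c[1])<r)
    print(n,m.sum(),q[m].mean(0).round(4),cv2.minAreaRect((q[m][:,:2]*1000).astype(np.float32)))
rep('walls',.022,.036,(.4455,-.0695),.058)
for a in (.165,.185,.205): rep('jar %g'%a,a-.01,a+.01,(.4455,-.0695),.04)
E
```

```text
t: 7.28
tcp_pos: [0.4443, -0.0805, 0.2856]
tool_rot: [0.657, 0.742, 0.087, -0.099]
force: [0.1, 0.2, -1.5]
finger_gap: 0.505
gripper_force: 36.0
pos [ 0.4443 -0.0805  0.2856] want [ 0.4471 -0.0834  0.2892] t 7.28 gap 0.505 F [ 0.1  0.2 -1.5]
dp first(now axes) [-0.0043  0.0048 -0.0086] dp after turn [-0.0043  0.0049 -0.0085] rot [-0.0006 -0.0004  0.0011] deg [-0.23 -0.16  0.41]
pos [ 0.4443 -0.0805  0.2856] want [ 0.4471 -0.0834  0.1462] t 7.28 gap 0.505 F [ 0.1  0.2 -1.5]
dp first(now axes) [-0.0791  0.0054  0.2675] dp after turn [-0.0783  0.0049  0.2677] rot [-0.0006 -0.0004  0.0011] deg [-0.23 -0.16  0.41]
walls 166 [ 0.4407 -0.0752  0.0281] ((441.02691650390625, -72.00556945800781), (75.55462646484375, 77.8121337890625), 6.258059978485107)
jar 0.165 60 [ 0.4297 -0.0783  0.1652] ((430.6407470703125, -63.69737243652344), (28.97617530822754, 58.90513229370117), 15.539461135864258)
jar 0.185 66 [ 0.4294 -0.081   0.1851] ((428.90771484375, -63.98521041870117), (31.52964973449707, 58.56922149658203), 15.084301948547363)
jar 0.205 63 [ 0.431  -0.0814  0.2043] ((441.9355163574219, -78.25218200683594), (27.997825622558594, 51.32346725463867), 81.46015930175781)
```

View pics/s2.png

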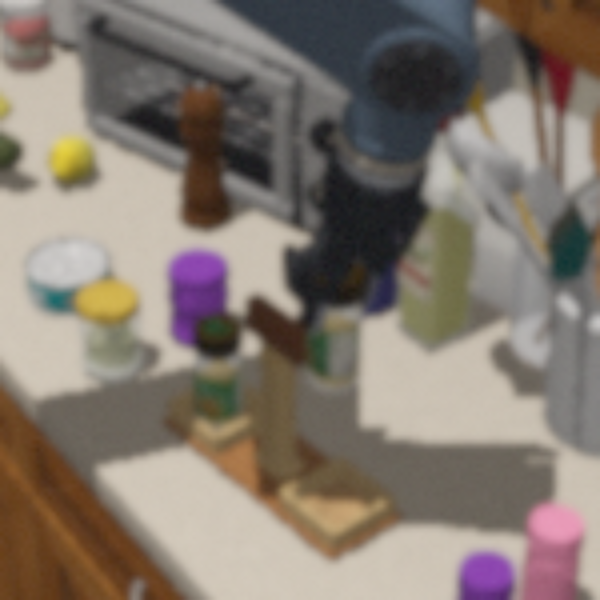

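The crop shows the jar held upright at (335,350), right of the grip and over the empty well at (335,495). I'll lower it in.

```bash
python3 -m crank '[{"dp":[-0.0043,0.0025,-0.0085],"delta_rot":[0,0,0],"fingers":-1},{"dp":[0,0,0],"delta_rot":[0,0,0],"fingers":-1},{"dp":[-0.0083,0,0.0308],"delta_rot":[0,0,0],"fingers":-1},{"dp":[-0.0083,0,0.0308],"delta_rot":[0,0,0],"fingers":-1},{"dp":[-0.0083,0,0.0308],"delta_rot":[0,0,0],"fingers":-1},{"dp":[-0.0083,0,0.0308],"delta_rot":[0,0,0],"fingers":-1},{"dp":[-0.0083,0,0.0308],"delta_rot":[0,0,0],"fingers":-1},{"dp":[-0.0083,0,0.0308],"delta_rot":[0,0,0],"fingers":-1},{"dp":[0,0,0],"delta_rot":[0,0,0],"fingers":-1},{"dp":[0,0,0],"delta_rot":[0,0,0],"fingers":-1}]'
python3 - <<'E'
from h import *
delta([.444,-.070,.094],.113,.262)
p,d=snap('scene')
cv2.imwrite('pics/s3.png',cv2.resize(p[120:250,190:320],None,fx=4,fy=4)[:,:,::-1])
E
```

```text
t: 8.17
tcp_pos: [0.4471, -0.086, 0.1937]
tool_rot: [0.659, 0.741, 0.087, -0.099]
force: [-0.3, -0.6, -2.2]
finger_gap: 0.508
gripper_force: 36.0
pos [ 0.4471 -0.086   0.1937] want [ 0.4456 -0.0839  0.1462] t 8.17 gap 0.508 F [-0.3 -0.6 -2.2]
dp first(now axes) [-0.0205 -0.0025  0.0929] dp after turn [-0.0202 -0.0026  0.093 ] rot [-0.0003 -0.0004  0.0005] deg [-0.12 -0.16  0.19]
```

View pics/s3.png

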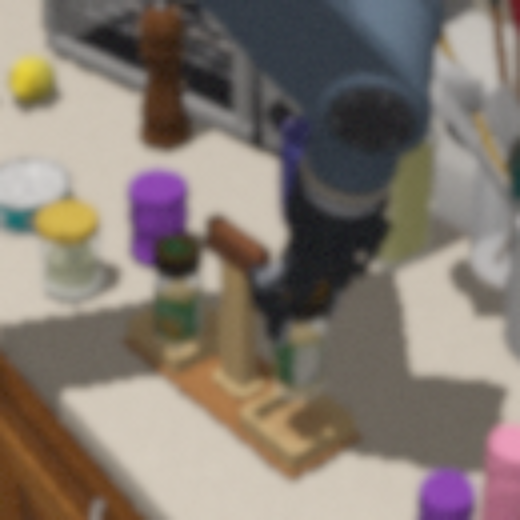

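The jar is at (300,350), still upright and clear of the post, just above the well at (298,425). I'll continue down.

```bash
python3 -m crank '[{"dp":[-0.0068,-0.0008,0.031],"delta_rot":[0,0,0],"fingers":-1},{"dp":[-0.0068,-0.0008,0.031],"delta_rot":[0,0,0],"fingers":-1},{"dp":[-0.0068,-0.0008,0.031],"delta_rot":[0,0,0],"fingers":-1},{"dp":[0,0,0],"delta_rot":[0,0,0],"fingers":-1},{"dp":[0,0,0],"delta_rot":[0,0,0],"fingers":-1}]'
python3 -m crank '[{"dp":[-0.0005,0,0.002],"delta_rot":[0,0,0],"fingers":-1},{"dp":[-0.0005,0,0.002],"delta_rot":[0,0,0],"fingers":-1},{"dp":[-0.0005,0,0.002],"delta_rot":[0,0,0],"fingers":-1},{"dp":[0,0,0],"delta_rot":[0,0,0],"fingers":-1}]'
python3 - <<'E'
from h import *
delta([.444,-.070,.089],.113,.262)
E
```

```text
t: 8.63
tcp_pos: [0.4459, -0.0834, 0.1471]
tool_rot: [0.658, 0.741, 0.087, -0.098]
force: [0.1, -0.8, -2.4]
finger_gap: 0.506
gripper_force: 36.1
t: 8.97
tcp_pos: [0.4459, -0.0831, 0.1441]
tool_rot: [0.658, 0.741, 0.088, -0.098]
force: [0.4, 0.1, -1.5]
finger_gap: 0.507
gripper_force: 36.1
pos [ 0.4459 -0.0831  0.1441] want [ 0.4456 -0.0839  0.1412] t 8.97 gap 0.507 F [ 0.4  0.1 -1.5]
dp first(now axes) [-0.0029 -0.0007  0.0052] dp after turn [-0.0029 -0.0007  0.0052] rot [-0.0001 -0.0002  0.0008] deg [-0.02 -0.06  0.3 ]
```

```bash
python3 -m crank '[{"dp":[-0.0005,0,0.002],"delta_rot":[0,0,0],"fingers":-1},{"dp":[-0.0005,0,0.002],"delta_rot":[0,0,0],"fingers":-1},{"dp":[0,0,0],"delta_rot":[0,0,0],"fingers":-1}]'
python3 -m crank '[{"dp":[-0.0005,0,0.002],"delta_rot":[0,0,0],"fingers":-1},{"dp":[0,0,0],"delta_rot":[0,0,0],"fingers":-1},{"dp":[0,0,0],"delta_rot":[0,0,0],"fingers":-1}]'
```

```text
t: 9.22
tcp_pos: [0.4457, -0.083, 0.1416]
tool_rot: [0.658, 0.741, 0.087, -0.098]
force: [-1.0, 0.1, 1.8]
finger_gap: 0.507
gripper_force: 36.3
t: 9.47
tcp_pos: [0.4458, -0.0829, 0.1415]
tool_rot: [0.658, 0.741, 0.088, -0.098]
force: [-0.4, -0.9, 10.7]
finger_gap: 0.505
gripper_force: 36.9
```

Floor contact is at the expected height. I'll ease off the push, open and retreat along the tool axis, keeping clear of the handle.

```bash
python3 -m crank '[{"dp":[0.0005,0,-0.002],"delta_rot":[0,0,0],"fingers":-1},{"dp":[0,0,0],"delta_rot":[0,0,0],"fingers":-0.1},{"dp":[0,0,0],"delta_rot":[0,0,0],"fingers":0.2},{"dp":[0,0,0],"delta_rot":[0,0,0],"fingers":0.6},{"dp":[0,0,0],"delta_rot":[0,0,0],"fingers":1},{"dp":[0,0,0],"delta_rot":[0,0,0],"fingers":1},{"dp":[0,0,0],"delta_rot":[0,0,0],"fingers":1},{"dp":[0,0,0],"delta_rot":[0,0,0],"fingers":1}]'
python3 -m crank '[{"dp":[0,0,-0.02],"delta_rot":[0,0,0],"fingers":1},{"dp":[0,0,-0.04],"delta_rot":[0,0,0],"fingers":1},{"dp":[0,0,-0.05],"delta_rot":[0,0,0],"fingers":1},{"dp":[0,0,-0.05],"delta_rot":[0,0,0],"fingers":1},{"dp":[0,0,-0.05],"delta_rot":[0,0,0],"fingers":1},{"dp":[0,0,-0.05],"delta_rot":[0,0,0],"fingers":1},{"dp":[0,0,-0.05],"delta_rot":[0,0,0],"fingers":1},{"dp":[0,0,0],"delta_rot":[0,-0.014,0],"fingers":1},{"dp":[0,0,0],"delta_rot":[0,-0.014,0],"fingers":1},{"dp":[0,0,0],"delta_rot":[0,-0.014,0],"fingers":1},{"dp":[0,0,0],"delta_rot":[0,0,0],"fingers":1},{"dp":[0,0,0],"delta_rot":[0,0,0],"fingers":1}]'
python3 - <<'E'
from h import *
p,d=snap('scene')
cv2.imwrite('pics/s4.png',cv2.resize(p[120:250,190:320],None,fx=4,fy=4)[:,:,::-1])
p,d=snap('top');q=pts('top',d);z=q[...,2]
def rep(n,z0,z1,c,r):
    m=(z>z0)&(z<z1)&(np.hypot(q[...,0]-c[0],q[...,1]-c[1])<r)
    print(n,m.sum(),q[m].mean(0).round(4),cv2.minAreaRect((q[m][:,:2]*1000).astype(np.float32)))
for n,a in dict(handle=(.165,.19,(.436,.01),.05),jar=(.1,.13,(.4455,-.07),.035),cjar=(.1,.13,(.427,.0925),.035)).items():
    try: rep(n,*a)
    except Exception as e: print(n,'hidden')
delta([.436,.010,.25],.113,0)
E
```

```text
t: 10.13
tcp_pos: [0.4456, -0.0829, 0.1414]
tool_rot: [0.658, 0.741, 0.087, -0.098]
force: [-0.1, -0.6, -0.8]
finger_gap: 1.002
gripper_force: 0.0
t: 11.13
tcp_pos: [0.4499, -0.1221, 0.2911]
tool_rot: [0.663, 0.748, 0.0, -0.001]
force: [0.3, -0.1, -0.1]
finger_gap: 1.0
gripper_force: 0.0
handle 159 [0.4362 0.0101 0.1759] ((437.06298828125, 9.923564910888672), (18.2228946685791, 71.50273132324219), 6.2994232177734375)
jar 0 [nan nan nan] ((0.0, 0.0), (0.0, 0.0), 0.0)
cjar 167 [0.4262 0.0926 0.1139] ((426.8153076171875, 92.90199279785156), (41.42173767089844, 42.54249572753906), 26.35633087158203)
pos [ 0.4504 -0.1232  0.291 ] want [0.436 0.01  0.304] t 11.23 gap 1.002 F [ 0.6 -0.6 -0.7]
dp first(now axes) [ 0.268   0.0027 -0.0256] dp after turn [ 0.268   0.0013 -0.0261] rot [-0.     -0.0003  0.0008] deg [-0.01 -0.1   0.29]<stdin>:7: RuntimeWarning: Mean of empty slice.
  ret = um.true_divide(
```

View pics/s4.png

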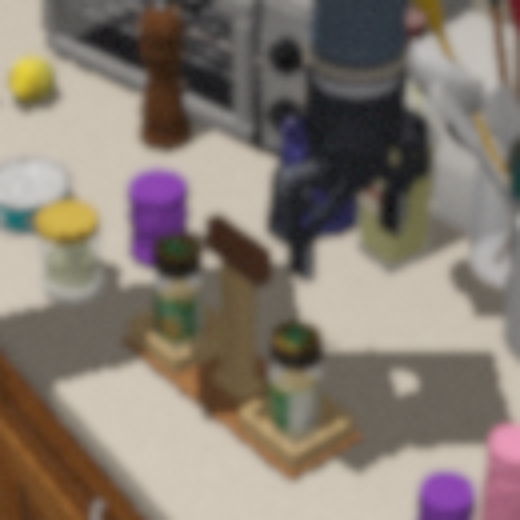

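Both jars stand in their wells, the loose one now at (295,380). Next I move over the grip and descend.

```bash
python3 -m crank '[{"dp":[0.067,0.001,-0.005],"delta_rot":[0,0,0],"fingers":1},{"dp":[0.067,0.001,-0.005],"delta_rot":[0,0,0],"fingers":1},{"dp":[0.067,0.001,0],"delta_rot":[0,0,0],"fingers":1},{"dp":[0.067,0.001,0],"delta_rot":[0,0,0],"fingers":1},{"dp":[0,0,0],"delta_rot":[0,0,0],"fingers":1},{"dp":[0,0,0.03],"delta_rot":[0,0,0],"fingers":1},{"dp":[0,0,0.03],"delta_rot":[0,0,0],"fingers":1},{"dp":[0,0,0],"delta_rot":[0,0,0],"fingers":1},{"dp":[0,0,0],"delta_rot":[0,0,0],"fingers":1}]'
python3 - <<'E'
from h import *
delta([.4365,.010,.159],.112,0)
E
```

```text
t: 11.98
tcp_pos: [0.4366, 0.0095, 0.2655]
tool_rot: [0.665, 0.747, -0.0, -0.001]
force: [0.4, -1.0, 0.9]
finger_gap: 1.002
gripper_force: 0.0
pos [0.4366 0.0095 0.2655] want [0.4365 0.01   0.213 ] t 11.98 gap 1.002 F [ 0.4 -1.   0.9]
dp first(now axes) [0.0008 0.0002 0.105 ] dp after turn [ 0.0009 -0.      0.105 ] rot [-0.0004 -0.0002  0.0008] deg [-0.13 -0.07  0.29]
```

```bash
python3 -m crank '[{"dp":[0.0003,0,0.026],"delta_rot":[0,0,0.0006],"fingers":1},{"dp":[0.0003,0,0.026],"delta_rot":[0,0,0],"fingers":1},{"dp":[0.0003,0,0.026],"delta_rot":[0,0,0],"fingers":1},{"dp":[0,0,0.026],"delta_rot":[0,0,0],"fingers":1},{"dp":[0,0,0],"delta_rot":[0,0,0],"fingers":1},{"dp":[0,0,0],"delta_rot":[0,0,0],"fingers":0}]' 80
python3 -m crank '[{"dp":[0,0,0],"delta_rot":[0,0,0],"fingers":-0.3},{"dp":[0,0,0],"delta_rot":[0,0,0],"fingers":-0.5},{"dp":[0,0,0],"delta_rot":[0,0,0],"fingers":-0.6},{"dp":[0,0,0],"delta_rot":[0,0,0],"fingers":-1},{"dp":[0,0,0],"delta_rot":[0,0,0],"fingers":-1},{"dp":[0,0,0],"delta_rot":[0,0,0],"fingers":-1},{"dp":[0,0,0],"delta_rot":[0,0,0],"fingers":-1},{"dp":[0,0,0],"delta_rot":[0,0,0],"fingers":-1}]' 80
python3 - <<'E'
from h import *
delta([.4365,.010,.159],.112,0); print(manip.sense()['ft_torque'])
E
```

```text
t: 12.48
tcp_pos: [0.4369, 0.0101, 0.2143]
tool_rot: [0.666, 0.746, -0.0, -0.0]
force: [0.3, -0.4, -0.6]
finger_gap: 0.886
gripper_force: 0.0
t: 13.15
tcp_pos: [0.4363, 0.0106, 0.2147]
tool_rot: [0.666, 0.746, -0.0, 0.0]
force: [-2.1, -0.6, 5.7]
finger_gap: 0.198
gripper_force: 78.1
pos [0.4363 0.0106 0.2147] want [0.4365 0.01   0.213 ] t 13.15 gap 0.198 F [-2.1 -0.6  5.7]
dp first(now axes) [-0.0013  0.0003  0.0034] dp after turn [-0.0013  0.0003  0.0034] rot [0.     0.     0.0003] deg [0.   0.01 0.1 ]
[-0.15646685  0.30971499 -0.25818019]
```

```bash
python3 -m crank '[{"dp":[0,0,-0.003],"delta_rot":[0,0,0],"fingers":-1},{"dp":[0,0,-0.006],"delta_rot":[0,0,0],"fingers":-1},{"dp":[0,0,-0.01],"delta_rot":[0,0,0],"fingers":-1},{"dp":[0,0,-0.01],"delta_rot":[0,0,0],"fingers":-1},{"dp":[0,0,-0.01],"delta_rot":[0,0,0],"fingers":-1},{"dp":[0,0,-0.01],"delta_rot":[0,0,0],"fingers":-1},{"dp":[0,0,-0.01],"delta_rot":[0,0,0],"fingers":-1},{"dp":[0,0,-0.006],"delta_rot":[0,0,0],"fingers":-1},{"dp":[0,0,-0.003],"delta_rot":[0,0,0],"fingers":-1},{"dp":[0,0,0],"delta_rot":[0,0,0],"fingers":-1},{"dp":[0,0,0],"delta_rot":[0,0,0],"fingers":-1}]' 80
python3 - <<'E'
from h import *
delta([.4365,.010,.259],.112,0); print(manip.sense()['ft_torque'])
p,d=snap('scene')
cv2.imwrite('pics/s5.png',cv2.resize(p[110:250,180:320],None,fx=4,fy=4)[:,:,::-1])
E
```

```text
t: 14.07
tcp_pos: [0.4364, 0.0107, 0.2481]
tool_rot: [0.666, 0.746, -0.0, 0.0]
force: [-0.6, 0.6, -5.3]
finger_gap: 0.201
gripper_force: 78.2
pos [0.4364 0.0107 0.2481] want [0.4365 0.01   0.313 ] t 14.07 gap 0.201 F [-0.6  0.6 -5.3]
dp first(now axes) [-1.400e-03  1.000e-04 -1.297e-01] dp after turn [-1.400e-03  1.000e-04 -1.297e-01] rot [0.     0.     0.0004] deg [0.   0.   0.14]
[-0.01426295 -0.03198952 -0.01534439]
```

View pics/s5.png

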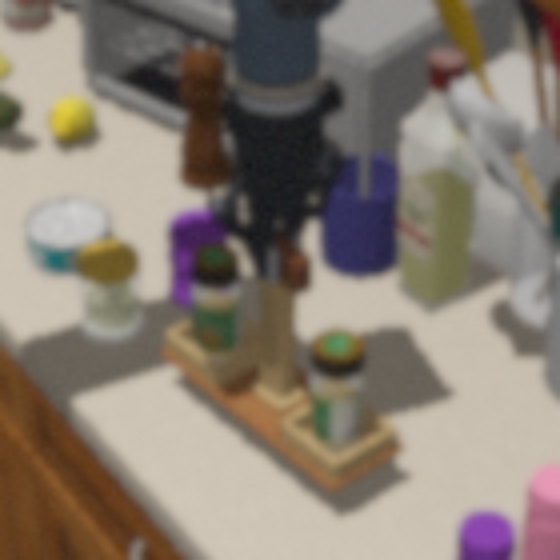

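The caddy is about 34 mm up and level, with both jars standing at (215,300) and (338,385). I'll finish the lift.

```bash
python3 -m crank '[{"dp":[0,0,-0.005],"delta_rot":[0,0,0],"fingers":-1},{"dp":[0,0,-0.01],"delta_rot":[0,0,0],"fingers":-1},{"dp":[0,0,-0.016],"delta_rot":[0,0,0],"fingers":-1},{"dp":[0,0,-0.018],"delta_rot":[0,0,0],"fingers":-1},{"dp":[0,0,-0.018],"delta_rot":[0,0,0],"fingers":-1},{"dp":[0,0,-0.018],"delta_rot":[0,0,0],"fingers":-1},{"dp":[0,0,-0.018],"delta_rot":[0,0,0],"fingers":-1},{"dp":[0,0,-0.016],"delta_rot":[0,0,0],"fingers":-1},{"dp":[0,0,-0.01],"delta_rot":[0,0,0],"fingers":-1},{"dp":[0,0,-0.004],"delta_rot":[0,0,0],"fingers":-1},{"dp":[0,0,0],"delta_rot":[0,0,0],"fingers":-1},{"dp":[0,0,0],"delta_rot":[0,0,0],"fingers":-1}]' 80
python3 -m crank '[{"dp":[0,0,0],"delta_rot":[0,0,0],"fingers":-1},{"dp":[0,0,0],"delta_rot":[0,0,0],"fingers":-1},{"dp":[0,0,0],"delta_rot":[0,0,0],"fingers":-1},{"dp":[0,0,0],"delta_rot":[0,0,0],"fingers":-1},{"dp":[0,0,0],"delta_rot":[0,0,0],"fingers":-1},{"dp":[0,0,0],"delta_rot":[0,0,0],"fingers":-1}]' 80
python3 - <<'E'
from h import *
p,d=snap('scene')
cv2.imwrite('pics/s6.png',cv2.resize(p[90:230,180:320],None,fx=4,fy=4)[:,:,::-1])
p,d=snap('top');q=pts('top',d);z=q[...,2]
for n,c in dict(loose=(.4455,-.07),cjar=(.427,.0925)).items():
    m=(z>.185)&(z<.235)&(np.hypot(q[...,0]-c[0],q[...,1]-c[1])<.035); print(n,m.sum(),q[m].mean(0).round(4))
E
```

```text
t: 15.12
tcp_pos: [0.4362, 0.0107, 0.3145]
tool_rot: [0.666, 0.746, -0.0, -0.0]
force: [-0.2, -0.2, -7.2]
finger_gap: 0.201
gripper_force: 78.3
t: 15.62
tcp_pos: [0.4364, 0.0107, 0.3145]
tool_rot: [0.666, 0.746, -0.0, -0.0]
force: [-1.0, -0.2, -6.0]
finger_gap: 0.205
gripper_force: 78.3
loose 145 [ 0.4417 -0.07    0.2133]
cjar 96 [0.4252 0.0829 0.2133]
```

View pics/s6.png

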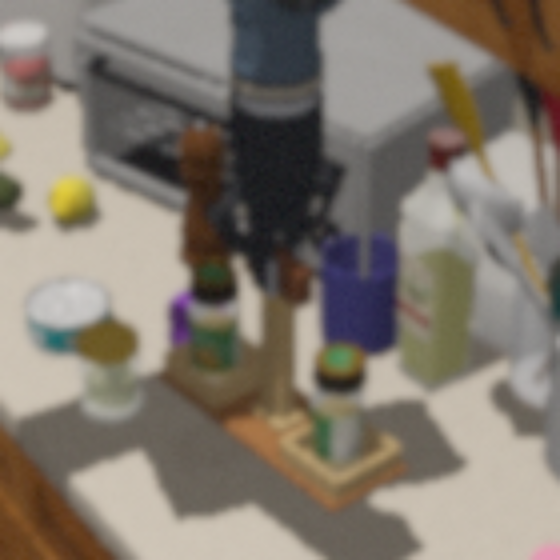

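The caddy is level about 10 cm up: both cap tops are at z = 0.213, and the jars at (215,315) and (338,400) stand in their wells. The tin and gold jar haven't moved.

```bash
python3 -c "
from station import manip
print(manip.sign_off())"
```

```text
the job is handed in; nothing more can be done
None
```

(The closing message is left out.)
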